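# Lock the test cap onto its adapter

### The job

Press the cam-arm cap fully down onto its upright adapter, then bring its two cam arms down together, a part at a time so that neither is locked while the other is still up, until both hang down as far as they go. Then shut the vent: push the wing knob on the cap down and turn it clockwise to its stop so that it stays down, and let go; leave the bearing, the grease jar and the bushing that stand beside it where they are.

Things in the scene. Friction and masses are not known exactly. Their poses are not given: they have to be found in the camera images.
- adapter: Fixed aluminium adapter, a grooved upright pipe end on a dark steel foot plate 116 (x) x 54 (y) x 12 mm. Origin: centre of the plate's underside, on the table. z up; the two cam arms of the cap on it stand to its +y (left) and -y (right) side; a small brass side port points to its +x.
- cap (a joint): Lift of the coupler cap (aluminium, 61 mm across, 27 mm high) above home, m: 0 = fully home on the adapter, up to 0.018. It starts 0.012 to 0.016 up, is held by seal friction (about 5 N more push than its weight moves it down, then it stays), and slides straight down. While it is up its arms cannot close: their cams meet the adapter's rim after about 0.9 rad, and pushing on would only force the cap down by its arms: press the cap itself home first, with both arms still up.
- cap_top (a point): Middle of the cap's flat top (under the wing knob); 87 mm above the table when home. Turns with the adapter.
- cam_left_pivot (a point): Pivot of the left cam arm, 31 mm to the adapter's +y from the cap's axis and 15 mm below the cap's top; 72 mm above the table when the cap is home. The arm turns about the adapter's x axis.
- cam_right_pivot (a point): Pivot of the right cam arm, 31 mm to the adapter's -y; otherwise as the left.
- cam_left (a joint): Angle of the left cam arm, rad: 0 = pointing outward and 0.45 rad above level, 0.45 = level, 1.9 = stop, hanging down beside the adapter (1.45 rad below level). Steel bar 64 mm long from the pivot, 12 mm wide (18 mm at the end), 6 mm thick. Stiff hinge (0.12 N m): it stays where it is left. Starts at 0 to 0.35.
- cam_right (a joint): The same for the right cam arm.
- cam_left_pad (a point): Push point on the left arm's upper (when down: outer) face, 52 mm along the arm from the pivot and 9 mm from the pivot's line, near the end of the arm. Moves with the arm.
- cam_right_pad (a point): The same on the right arm.
- knob_grip (a point): Middle of the black wing knob's grip on the cap's axis: a bar 40 mm long along its own x, 14 mm wide along its own y, 17 mm high; with the cap home and knob up 107 mm above the table. The bar's underside is 12 mm above the cap's top with the knob up and 6 mm with it down. At the start the bar lies along the adapter's x, square to the arms.
- vent_push (a joint): How far the knob is pushed down, m: 0 = up (spring), 0.006 = fully down. Spring force 3.6 N at the top, 7.2 N fully down. It springs up again unless it has been turned; locked, it rests at about 0.0045.
- vent_turn (a joint): Turn of the knob, rad, clockwise seen from above: 0 at the start, 1.3 = stop. It turns only while pushed down at least 0.0045 m (push right down); once turned it catches under two lugs and stays down.
- ball_bearing_mid (a point): Centre of a ball bearing, 52 mm across, 15 mm high, lying loose near the adapter; to be left alone.
- jar_mid (a point): Centre of a grease jar, 66 mm across, 60 mm high, standing loose near the adapter; to be left alone.
- bush_mid (a point): Centre of a brass bushing, 36 mm across, 30 mm high, standing loose near the adapter on the robot's side; to be left alone.
Mind the look-alikes: they are no part of the job. There is more than one size of the adapter; the job needs the larger.

How it is judged:
On the way, in this order (a step that is already met when the one before it is completed fails the run):
1. the cap is pressed home with both arms still up (value of joint cap below 0.002 m and value of joint each of cam_left, cam_right below 1 rad), for 0.2 s.
2. both cam arms are down with the cap still home (value of joint cap below 0.002 m and value of joint each of cam_left, cam_right above 1.72 rad), for 0.2 s.
3. the vent knob is pushed and turned (value of joint vent_push above 0.0035 m and value of joint vent_turn above 1.05 rad), for 0.2 s.
At the end, for the whole second after the job is handed in: The cap is home (within 2 mm), both cam arms hang down within 0.18 rad (10 degrees) of their stops, the vent knob stays down (at least 3.5 mm) and is turned at least 1.05 rad of its 1.3, and the bearing, jar and bushing are within 20 mm of where they stood (all of step 2 and all of step 3 and distance of each of ball_bearing_mid, jar_mid, bush_mid from where it was at the start of the episode below 0.02 m); the robot touches nothing.
It fails at once if the left arm was locked while the right was still up (left beyond 1.6 rad with right under 0.7) (value of joint cam_left above 1.6 rad and value of joint cam_right below 0.7 rad).
It fails at once if the right arm was locked while the left was still up (right beyond 1.6 rad with left under 0.7) (value of joint cam_right above 1.6 rad and value of joint cam_left below 0.7 rad).
It fails at once if the bearing, jar or bushing was knocked away (distance of any of ball_bearing_mid, jar_mid, bush_mid from where it was at the start of the episode above 0.02 m).
It also fails if it takes over 72 s, if anything falls off the work surface, if the arm or the gripper's body presses on something with over 40 N, if the wrist force passes 120 N, or if a joint passes its speed limit or range.

### The arm

A 6-joint arm with a two-finger parallel gripper is mounted at the origin on a cart in front of the work surface, level with it; the furniture and walls round the work are solid. World frame = base frame: x ahead of the robot, y to its left, z up, the work surface at z = 0. Lengths are in m, angles in rad, forces in N, time in s.
With the tool pointing down it reaches from about 0.35 to 0.975 m from the base axis. Payload 4.9 kg.
Tool frame: the origin (TCP) lies on the centre line of the jaws, within the pads' length; the fingertips stand 14 mm ahead of it and the grasp point (between the pads) lies 5 mm behind it; z points along the fingers, y is the direction in which the jaws open and shut (so a half turn about z gives the same grasp; the last joint's range is limited). The gripper opens to 85 mm and grips with 20 to 120 N. Pads are 22 mm wide; open, the fingers measure 114 mm over their backs; the gripper's body (76 mm by 85 mm) begins 54 mm behind the grasp point. The pads swing forward as they close: fully open they stand 13 mm farther back than shut.
Start: joints at [-1.346, 0.053, 1.613, -0, 1.476, -0.119], TCP at [0.211, -0.588, 0.245] pointing down, gripper open.
Joint ranges: [-3.01, 3.01], [-1.01, 2.22], [0.06, 2.58], [-1.02, 4.17], [0.09, 2.62], [-3.14, 3.14]. Speed limits (rad/s): [2.57, 2.57, 3.14, 3.14, 3.14, 3.14].

### API

Orientations are given as [roll, pitch, yaw] about the fixed x, y, z axes, in that order (R = Rz(yaw) Ry(pitch) Rx(roll)).
In Python, from bench import r gives the robot as it stands.
- The arm moves only by the tool move_arm, never from a script. Its argument "deltas" is one flat list of numbers, 7 for each row, row after row: the shift along the tool's x, y, z in cm, then the turn, a rotation vector about the tool's x, y, z in rad, then the opening, from 0 (shut) to 1 (fully open). In form: [x, y, z, ax, ay, az, claw, x, y, z, ax, ay, az, claw, ...]. A call has 1 to 10 rows; each row is the pose to reach, as a shift and turn from the pose commanded when the call began, along the tool's axes at that moment; what a row does not reach only later rows make up. A row lasts 1/10 s, in which the tool goes at most 50 mm and 8.59 degrees, less where a joint would pass 70% of its speed; a pose out of reach is approached as far as the arm can. A call with a gripper value outside its range is refused whole. The fingers move at their own pace and stop on an object; the grip force is fixed at half the most. Time passes only in rows, so rows that repeat a pose let the fingers close. It gives the time, the measured TCP pose, the force and the opening at its end, in the units of the state.
- r.state(): the state, without advancing time (a new reading comes with each control period).
- r.camera(name): name is "side" or "top" or "wrist"; returns a dict with "image" (480x640x3 uint8, red, green, blue), "range_z" (480x640 float32, m along the optical axis (not along the pixel's ray), 0 where there is no reading), "camera_matrix" (3x3 intrinsics, pixels), "rvec" (rotation vector, rad) and "tvec" (3), from world to camera coordinates, as OpenCV has them. Camera axes: x right, y down, z forward; pixel columns grow to the right and rows downward; lengths in m; the calibration is good to about 2 mm. A picture is of the moment at which its call begins.
- r.close_job(): hands the job in, once; it reports no verdict.
The state is a dict: "time": time; "qpos": joint angles; "joint_vel": joint speeds; "tau": joint torques, N m; "tcp_pos": TCP position; "ee_rot": TCP orientation; "ft_force": force on the tool from outside, world axes, zero at the start; "torque": the same for the moment, N m; "grip_width": opening from 0.0 (shut) to 1.0 (fully open).
Only numpy, scipy, OpenCV 4.12 (cv2) and the standard library are available. Lean on these libraries where they do the work, as an engineer would, in place of code of your own. Each camera call takes 0.05 s, during which the arm holds its last target.

## Working session

There is one attempt and no reset: what is moved stays moved. The work goes in short steps, Python scripts to look and compute and a tool call to move; the robot and the scene stay as the last step left them, time stands still between calls to the robot, and variables do not carry over. Pictures are saved under pics/ and viewed, and the job is handed in when it is done.

Besides the shell and the picture viewer there is one more tool, called after ">>>" by a JSON object that holds its "method" and its "body", one argument or row to a line. move_arm: Moves the arm, as the interface text tells. Its arguments: {"type":"object","properties":{"deltas":{"type":"array","items":{"type":"number"}}},"required":["deltas"]}

```bash
ls; mkdir -p pics; python3 - <<'E'
from bench import r
import cv2,numpy as np,pickle
s=r.state();print(s)
for n in["side","top","wrist"]:
    c=r.camera(n);cv2.imwrite(f"pics/{n}0.png",c["image"][:,:,::-1]);pickle.dump(c,open(f"{n}0.pkl","wb"))
    R=cv2.Rodrigues(c["rvec"])[0];print(n,-R.T@np.ravel(c["tvec"]),R[2],c["camera_matrix"][0,0])
E
```

```text
pics
{'time': 0.0, 'qpos': array([-1.34596013e+00,  5.33303524e-02,  1.61433566e+00,  1.75977865e-07,
        1.47599344e+00, -1.18973159e-01]), 'joint_vel': array([-0.00204221,  0.00021889, -0.0001766 ,  0.0003078 , -0.00077221,
       -0.00058593]), 'tau': array([-1.13428880e-03, -3.93684483e+01, -3.70177174e+01, -2.29999287e-04,
        7.09614629e-03,  7.34543903e-06]), 'tcp_pos': array([ 0.21055168, -0.58781849,  0.24405454]), 'ee_rot': array([-3.13954049e+00, -2.45487707e-04,  3.43809086e-01]), 'ft_force': array([-0.32077345, -0.42390268, -0.06306935]), 'torque': array([-0.01347458,  0.01492424, -0.00748593]), 'grip_width': 1.0006659458638125}
side [ 0.36372886 -0.70663276  0.51843165] [ 0.17847083  0.857803   -0.48199811] 447.92881143558526
top [0.49655283 0.03436641 1.07550367] [ 0.03928996  0.01363693 -0.99913479] 552.2482524877485
wrist [ 0.28427895 -0.56175881  0.37333612] [-0.29434953 -0.10325455 -0.9501036 ] 426.6903898219986
```

View pics/top0.png

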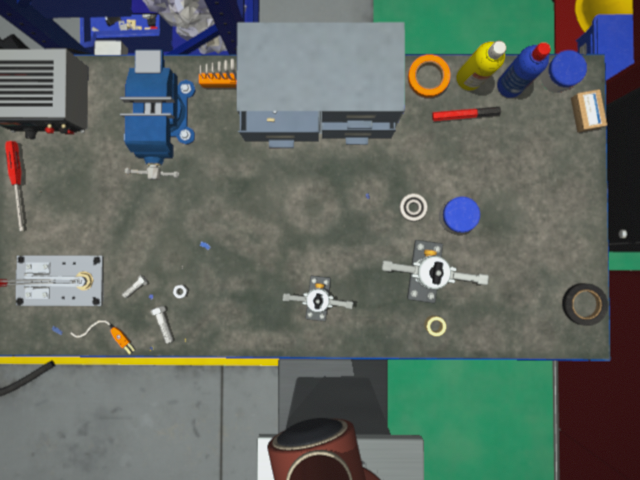

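View pics/side0.png

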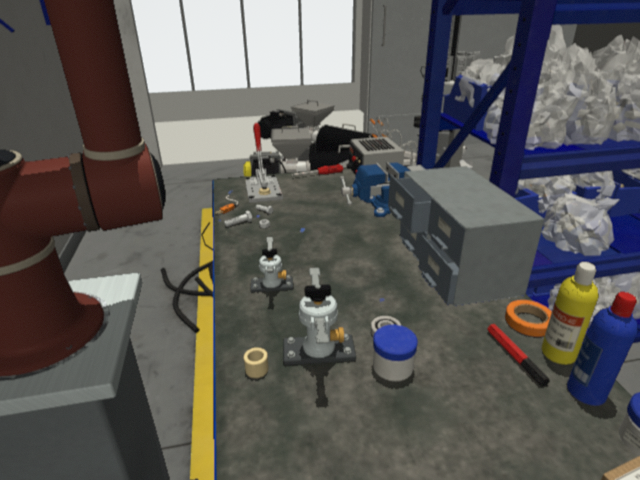

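Top view: large adapter at about (436,271), smaller look-alike at (318,300), bearing (413,207), jar (461,214), bushing (436,326). Other possible confusions are the toggle clamp (60,280) and the vise (150,110). By the description I choose the one at (436,271), and I'll check it in a crop.

```bash
cat > h.py <<'E'
import cv2,numpy as np,pickle
def ld(n): return pickle.load(open(n+".pkl","rb"))
def ray(c,u,v):
    R=cv2.Rodrigues(c["rvec"])[0];t=np.ravel(c["tvec"]);K=c["camera_matrix"]
    return -R.T@t, R.T@np.linalg.inv(K)@np.array([u,v,1.])
def plane(c,u,v,z):
    o,d=ray(c,u,v);return o+d*(z-o[2])/d[2]
def depth(c,u,v):
    o,d=ray(c,u,v);return o+d*c["range_z"][int(round(v)),int(round(u))]
def cloud(c):
    R=cv2.Rodrigues(c["rvec"])[0];t=np.ravel(c["tvec"]);K=c["camera_matrix"]
    v,u=np.mgrid[:480,:640];z=c["range_z"]
    p=np.stack([(u-K[0,2])/K[0,0]*z,(v-K[1,2])/K[1,1]*z,z],-1)
    return (p-t)@R
def proj(c,P): return cv2.projectPoints(np.array(P,float).reshape(-1,1,3),c["rvec"],c["tvec"],c["camera_matrix"],None)[0].reshape(-1,2)
def two(c1,p1,c2,p2):
    o1,d1=ray(c1,*p1);o2,d2=ray(c2,*p2)
    A=np.stack([d1,-d2],1);s=np.linalg.lstsq(A,o2-o1,rcond=None)[0]
    a,b=o1+d1*s[0],o2+d2*s[1];return (a+b)/2,np.linalg.norm(a-b)
E
python3 - <<'E'
from h import *
t=ld("top0");s=ld("side0")
a=cv2.resize(t["image"][190:345,365:505],None,fx=4,fy=4,interpolation=2)[:,:,::-1]
b=cv2.resize(s["image"][255:395,235:425],None,fx=4,fy=4,interpolation=2)[:,:,::-1]
cv2.imwrite("pics/a.png",a);cv2.imwrite("pics/b.png",b)
for n,p in dict(knob=(437,271),armL=(390,266),armR=(483,279),bear=(413,207),jar=(461,214),bush=(430,326),plate=(430,245),table=(380,230)).items(): print(n,depth(t,*p).round(4))
E
```

```text
knob [ 0.4735 -0.1619  0.1301]
armL [ 0.4813 -0.0854  0.1028]
armR [ 0.4594 -0.2465  0.1072]
bear [ 0.5947 -0.143  -0.0007]
jar [ 0.5764 -0.2206  0.0615]
bush [ 0.3644 -0.1747  0.0014]
plate [ 0.5204 -0.1729  0.014 ]
table [ 0.5496 -0.0789 -0.0017]
```

View pics/a.png

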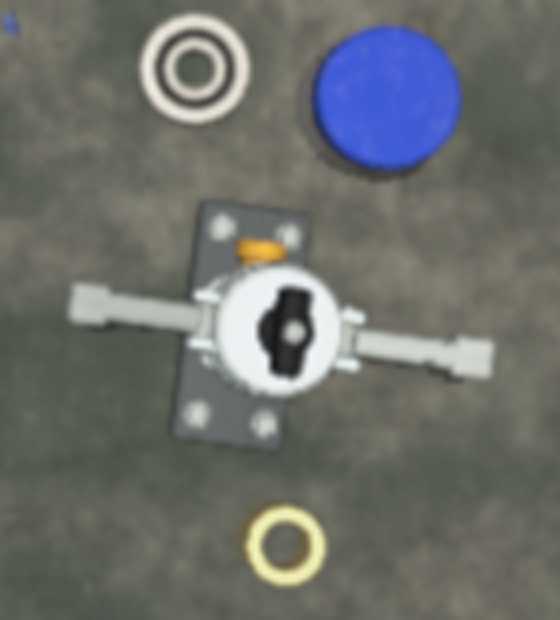

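View pics/b.png

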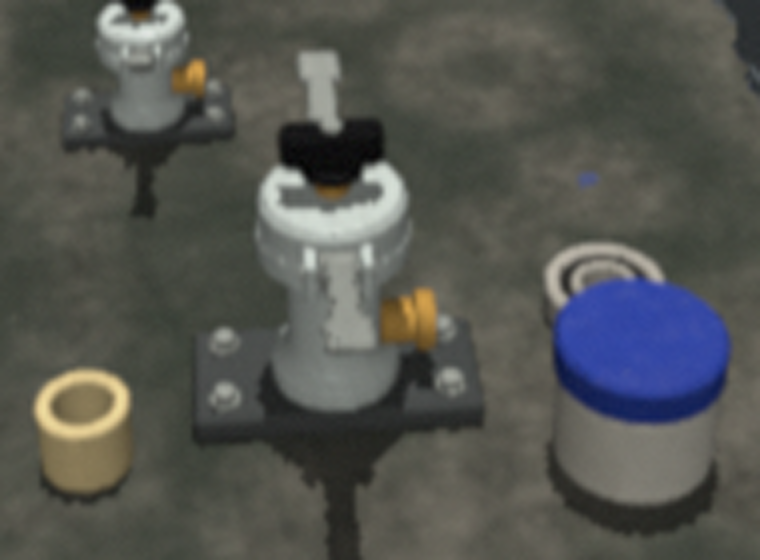

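The crop confirms the choice: the larger adapter, with its foot plate along roughly x, brass port towards +x, black wing knob, both arms up and cap lifted (shown by its gap). Now I'll measure it.

```bash
cat > meas.py <<'E'
from h import *
def meas(t,s=None):
    P=cloud(t);x,y,z=P[...,0],P[...,1],P[...,2]
    roi=(abs(x-.47)<.09)&(abs(y+.165)<.11)
    im=t["image"].astype(int)
    # plate
    m=roi&(z>.006)&(z<.02)&(im.max(-1)<110)
    pts=np.argwhere(m)[:,::-1].astype(np.float32)
    W=np.array([plane(t,u,v,.012)[:2] for u,v in pts],np.float32)
    rc=cv2.minAreaRect(W);print("plate",m.sum(),rc)
    # knob black high
    m=roi&(im.max(-1)<60)&(z>.09);W=P[m]
    rc=cv2.minAreaRect(W[:,:2].astype(np.float32));print("knob",m.sum(),rc,np.percentile(W[:,2],[5,50,95]))
    # cap white top
    m=roi&(im.min(-1)>170)&(z>.08)&(np.hypot(x-.47,y+.165)<.035);W=P[m]
    print("cap",m.sum(),np.median(W[:,2]),cv2.minEnclosingCircle(W[:,:2].astype(np.float32)))
    m=roi&(im.min(-1)>110)&(z>.05)&(np.hypot(x-.472,y+.165)>.045)
    for nm,mm in(("L",m&(y>-.165)),("R",m&(y<-.165))):
        W=P[mm];r=np.hypot(W[:,0]-.472,W[:,1]+.165);f=np.polyfit(r,W[:,2],1)
        e=W[r>np.percentile(r,85)].mean(0)
        print(nm,mm.sum(),"slope ang",np.arctan(f[0]),"end",e.round(4),r.max(),"joint",.45-np.arctan(f[0]))
E
python3 - <<'E'
from meas import *
t=ld("top0");s=ld("side0");meas(t)
P=cloud(s);im=s["image"].astype(int)
m=(im.max(-1)<60)&(P[...,2]>.09)&(abs(P[...,0]-.47)<.05)&(abs(P[...,1]+.165)<.05);print("side knob",m.sum(),P[m].min(0),P[m].max(0),np.median(P[m],0))
# knob top centre disc two views
print(two(t,(365+293/4,190+331/4),s,(235+333/4,255+128/4)))
E
```

```text
plate 653 ((0.4711347818374634, -0.16136173903942108), (0.20606562495231628, 0.17956644296646118), 86.77804565429688)
knob 138 ((0.4706653356552124, -0.1626647412776947), (0.03371576592326164, 0.020969057455658913), 14.535542488098145) [0.11545361 0.13026082 0.1336086 ]
cap 623 0.10229940888801581 ((0.46980512142181396, -0.16499970853328705), 0.03496105968952179)
L 211 slope ang 0.14030351425493523 end [ 0.4821 -0.074   0.1054] 0.09422350083951016 joint 0.3096964857450648
R 220 slope ang 0.17604739953568285 end [ 0.4582 -0.2522  0.1069] 0.09130010713471066 joint 0.27395260046431713
side knob 337 [ 0.45141401 -0.17708951  0.10431863] [ 0.49029894 -0.15763053  0.13125549] [ 0.47038331 -0.16972605  0.12377047]
(array([ 0.47130841, -0.16451507,  0.12857708]), np.float64(0.001643659920090374))
```

```bash
python3 - <<'E'
from meas import *
t=ld("top0");s=ld("side0")
b=[plane(t,365+u/4,190+v/4,.015) for u,v in[(222,228),(289,235),(197,415),(265,424)]]
d=(b[0]+b[1]-b[2]-b[3]);e=b[0]+b[2]-b[1]-b[3];print("bolts c",np.mean(b,0),"yaw",np.arctan2(d[1],d[0]),np.arctan2(-e[0],e[1]))
sb=[plane(s,235+u/4,255+v/4,.015) for u,v in[(225,340),(225,397),(448,328),(451,381)]]
print("side bolts",np.mean(sb,0)); d=sb[2]+sb[3]-sb[0]-sb[1];print(np.arctan2(d[1],d[0]))
for n,p,z in(("bear",(413.5,207),.015),("jar",(462,214.5),.06),("bush",(436.5,326),.03)):print(n,plane(t,*p,z))
E
```

```text
bolts c [ 0.4699694  -0.16450307  0.015     ] yaw -0.1332846897785226 -0.11380696297126655
side bolts [ 0.47215255 -0.16632704  0.015     ]
-0.13389548936937784
bear [ 0.593255   -0.14139203  0.015     ]
jar [ 0.57558335 -0.22275574  0.06      ]
bush [ 0.3680075  -0.18128992  0.03      ]
```

```bash
cat >> h.py <<'E'
from scipy.spatial.transform import Rotation as Ro
AX=np.array([.471,-.1645]);YAW=-.13
def tgt(st,pos,yaw=YAW,tilt=0.):
    """delta (cm, rotvec) in tool axes; pos world; tilt about adapter x"""
    R=Ro.from_euler('xyz',st["ee_rot"])
    T=Ro.from_euler('z',yaw)*Ro.from_euler('x',tilt)*Ro.from_euler('x',np.pi)
    d=R.inv().apply(np.array(pos)-st["tcp_pos"])*100
    return d.round(2),(R.inv()*T).as_rotvec().round(3)
def adp(x,y,z):
    c,s=np.cos(YAW),np.sin(YAW);return [AX[0]+c*x-s*y,AX[1]+s*x+c*y,z]
E
python3 - <<'E'
from h import *
from bench import r
print(tgt(r.state(),adp(0,0,.22)))
E
```

```text
(array([ 38.79, -31.09,   2.49]), array([-0.002,  0.   ,  0.474]))
```

>>> {"method": "move_arm", "body": {
  "deltas": [38.8, -31.1, 2.5, -0.002, 0, 0.474, 0.35, 38.8, -31.1, 2.5, -0.002, 0, 0.474, 0.35, 38.8, -31.1, 2.5, -0.002, 0, 0.474, 0.35, 38.8, -31.1, 2.5, -0.002, 0, 0.474, 0.35, 38.8, -31.1, 2.5, -0.002, 0, 0.474, 0.35, 38.8, -31.1, 2.5, -0.002, 0, 0.474, 0.35, 38.8, -31.1, 2.5, -0.002, 0, 0.474, 0.35, 38.8, -31.1, 2.5, -0.002, 0, 0.474, 0.35, 38.8, -31.1, 2.5, -0.002, 0, 0.474, 0.35, 38.8, -31.1, 2.5, -0.002, 0, 0.474, 0.35]
}}

```text
time: 1.15
tcp_pos: [0.4717, -0.1627, 0.2201]
ee_rot: [3.14, -0.001, -0.13]
ft_force: [0.8, -0.0, 0.0]
grip_width: 0.347
```

```bash
python3 - <<'E'
from h import *
from bench import r
s=r.state();print(s["tcp_pos"],s["ee_rot"],s["qpos"],s["ft_force"],s["grip_width"],s["time"]);print(tgt(s,adp(0,0,.22)))
for n in["side","wrist"]:
    c=r.camera(n);cv2.imwrite(f"pics/{n}1.png",c["image"][:,:,::-1]);pickle.dump(c,open(f"{n}1.pkl","wb"))
E
```

```text
[ 0.47167793 -0.16273968  0.22009448] [ 3.13957722e+00 -7.11656440e-04 -1.30084367e-01] [-4.80609003e-01 -2.39965617e-01  1.92834526e+00 -1.66023521e-03
  1.45185270e+00  1.22046830e+00] [ 0.77593136 -0.04185828  0.02456863] 0.34661033809324443 1.15
(array([-0.04,  0.18,  0.01]), array([ 0.002, -0.001, -0.   ]))
```

View pics/side1.png

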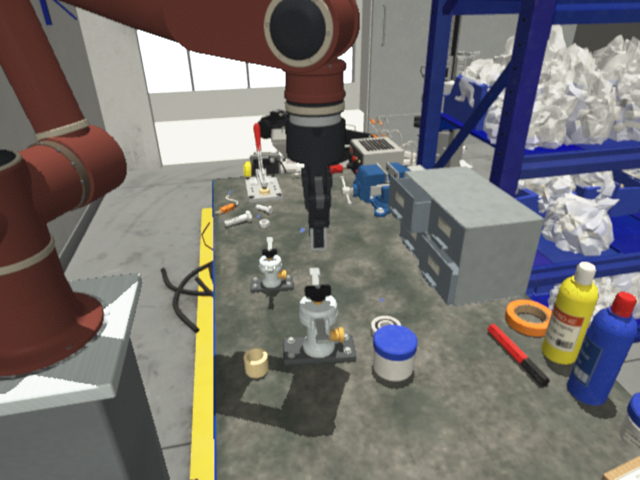

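View pics/wrist1.png

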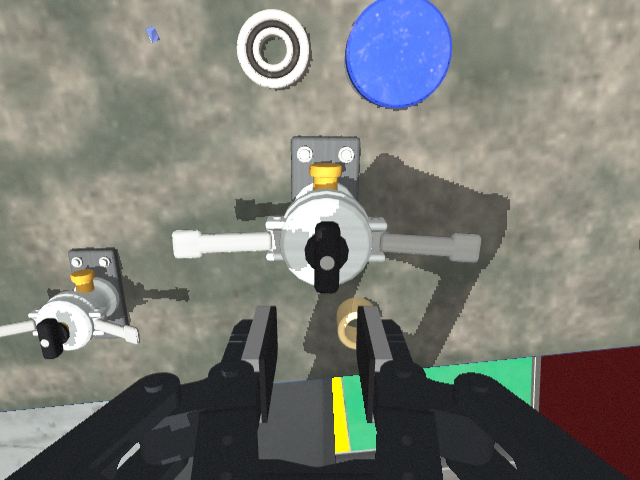

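```bash
python3 - <<'E'
from h import *
w=ld("wrist1");t=ld("top0");s=ld("side0")
print(two(w,(327,262),t,(438.25,272.75)),two(w,(327,262),s,(235+333/4,255+128/4)))
b=[plane(w,*p,.015) for p in[(304,154),(347,155)]];d=b[0]-b[1];print(b,np.arctan2(-d[0],d[1]))
P=cloud(w);x,y,z=np.moveaxis(P,-1,0);im=w["image"].astype(int)
m=(im.min(-1)>150)&(abs(np.hypot(x-.471,y+.1645))<.04)&(z>.09)&(z<.115);print("cap",m.sum(),np.median(z[m]),cv2.minEnclosingCircle(P[m][:,:2].astype(np.float32)))
m=(im.max(-1)<60)&(abs(np.hypot(x-.471,y+.1645))<.04)&(z>.10)&(z<.14);print("knob",m.sum(),cv2.minAreaRect(P[m][:,:2].astype(np.float32)),np.percentile(z[m],[50,95]))
E
```

```text
(array([ 0.47077741, -0.16287219,  0.13490926]), np.float64(0.00036870091347083843)) (array([ 0.47053897, -0.16339399,  0.12889694]), np.float64(0.003928835821455123))
[array([ 0.51611599, -0.15252836,  0.015     ]), array([ 0.51127564, -0.18534015,  0.015     ])] -0.14646216679819996
cap 5080 0.10177346051029776 ((0.47100481390953064, -0.16438685357570648), 0.039986394345760345)
knob 1938 ((0.4701339602470398, -0.16247078776359558), (0.02447933331131935, 0.03946667164564133), 82.62329864501953) [0.13011437 0.13179071]
```

```bash
python3 - <<'E'
from h import *
w=ld("wrist1");cv2.imwrite("pics/c.png",cv2.resize(w["image"][190:310,255:400],None,fx=5,fy=5,interpolation=2)[:,:,::-1])
P=cloud(w)
for v in range(225,292,5):print(v,[ (int(1000*P[v,u,2]),int(1000*P[v,u,1])) if w["image"][v,u].max()<70 else 0 for u in range(303,352,4)])
E
```

```text
225 [0, 0, 0, 0, (126, -160), (129, -162), (127, -165), (126, -167), (126, -169), 0, 0, 0, 0]
230 [0, 0, 0, (127, -158), (130, -160), (130, -162), (130, -164), (130, -166), (131, -168), (127, -171), 0, 0, 0]
235 [0, 0, 0, (127, -157), (130, -160), (131, -162), (132, -164), (131, -166), (130, -168), (129, -170), 0, 0, 0]
240 [0, 0, (116, -154), (128, -157), (132, -159), (131, -161), (131, -164), (131, -166), (131, -168), (129, -170), (116, -172), 0, 0]
245 [0, (114, -151), (115, -154), (128, -157), (130, -159), (131, -161), (131, -163), (130, -165), (130, -168), (129, -170), (115, -172), 0, 0]
250 [0, (115, -151), (115, -153), (127, -156), (131, -159), (131, -161), (131, -163), (130, -165), (130, -167), (129, -169), (116, -172), (115, -174), 0]
255 [0, (115, -151), (115, -153), (128, -156), (131, -158), (132, -160), (131, -163), (130, -165), (131, -167), (128, -169), (116, -171), (115, -174), 0]
260 [0, (115, -150), (116, -153), (127, -156), (130, -158), 0, 0, 0, (131, -167), (126, -169), (114, -171), 0, 0]
265 [0, 0, (115, -152), (129, -155), (131, -158), 0, 0, 0, (129, -166), (127, -168), 0, 0, 0]
270 [0, 0, 0, (128, -155), (130, -157), (130, -159), (130, -162), (131, -164), (130, -166), 0, 0, 0, 0]
275 [0, 0, 0, (128, -155), (130, -157), (131, -159), (130, -161), (131, -163), (130, -166), 0, 0, 0, 0]
280 [0, 0, 0, (128, -154), (131, -157), (130, -159), (131, -161), (130, -163), (130, -165), 0, 0, 0, 0]
285 [0, 0, 0, (129, -154), (130, -156), (130, -158), (131, -161), (131, -163), (131, -165), 0, 0, 0, 0]
290 [0, 0, 0, 0, (130, -156), (348, -167), (131, -160), (130, -162), (130, -165), 0, 0, 0, 0]
```

View pics/c.png

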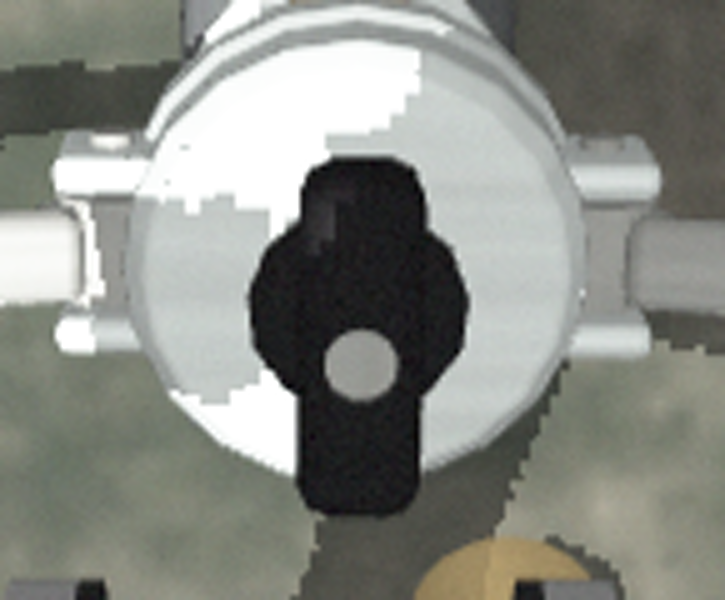

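Wrist view: hub flange about 24 mm across (z≈0.115) under the 14 mm bar. Axis at about (0.4707, -0.1638), and the cap is up about 14.5 mm. I'll straddle the knob with the fingertips and press the cap itself.

```bash
sed -i 's/AX=np.array.*/AX=np.array([.4707,-.1638]);YAW=-.13/' h.py; python3 - <<'E'
from h import *
from bench import r
print(tgt(r.state(),adp(0,0,.124)))
E
```

```text
(array([-0.15,  0.4 ,  9.56]), array([-0.   ,  0.   ,  0.007]))
```

```bash
python3 - <<'E'
from bench import r
for i in range(3):
    s=r.state();print(s["time"],s["tcp_pos"],s["ee_rot"],s["joint_vel"]);r.camera("wrist")
E
```

```text
1.25 [ 0.47268439 -0.16005767  0.2196091 ] [-3.14139243e+00  2.63979445e-05 -1.22800049e-01] [-0.08486972 -0.00611937 -0.00018448 -0.06046284  0.00368644 -0.05644196]
1.3 [ 0.4717853  -0.16225735  0.2197419 ] [ 3.14002771e+00  5.39900965e-04 -1.24813294e-01] [-0.06517608 -0.0051078   0.00053407 -0.01866826 -0.0001789  -0.01411698]
1.35 [ 0.47127352 -0.16374889  0.21990266] [ 3.13948661e+00  4.15775320e-04 -1.27383830e-01] [-0.04992805 -0.00598265  0.00011148 -0.0057231  -0.00043169 -0.00157937]
```

```bash
python3 - <<'E'
from h import *
from bench import r
w=r.camera("wrist");w=r.camera("wrist");s=r.state();print(s["tcp_pos"],s["ee_rot"])
pickle.dump(w,open("wrist2.pkl","wb"))
P=cloud(w);x,y,z=np.moveaxis(P,-1,0);im=w["image"].astype(int)
m=(im.min(-1)>110)&(np.hypot(x-.471,y+.1645)<.034)&(z>.098)&(z<.115);print("cap",m.sum(),np.median(z[m]),P[m].min(0),P[m].max(0),cv2.fitEllipse(cv2.convexHull(P[m][:,:2].astype(np.float32))))
m=(im.max(-1)<70)&(np.hypot(x-.471,y+.1645)<.04)&(z>.123)&(z<.14);print("knob",m.sum(),cv2.minAreaRect(P[m][:,:2].astype(np.float32)),np.percentile(z[m],[50,95]))
E
```

```text
[ 0.47067682 -0.16580278  0.22023886] [ 3.13944237e+00 -2.70259749e-04 -1.31858350e-01]
cap 4312 0.10197432782673543 [ 0.44156112 -0.1970898   0.09800129] [ 0.49808488 -0.13421004  0.11471719] ((0.4695591330528259, -0.16337300837039948), (0.05626000836491585, 0.059998102486133575), 169.22872924804688)
knob 1531 ((0.4701370298862457, -0.16247494518756866), (0.013788821175694466, 0.03935472294688225), 82.68265533447266) [0.13050438 0.13189177]
```

```bash
sed -i 's/AX=np.array.*/AX=np.array([.4706,-.1639]);YAW=-.13/' h.py; python3 - <<'E'
from h import *
from bench import r
s=r.state();print(s["tcp_pos"],tgt(s,adp(0,0,.124)))
E
```

```text
[ 0.47067682 -0.16580278  0.22023886] (array([-0.04, -0.21,  9.62]), array([ 0.002, -0.   , -0.002]))
```

>>> {"method": "move_arm", "body": {
  "deltas": [0, -0.1, 3, 0, 0, 0, 0.37, 0, -0.15, 6, 0, 0, 0, 0.37, 0, -0.15, 8, 0, 0, 0, 0.37, 0, -0.15, 9, 0, 0, 0, 0.37, 0, -0.15, 9.5, 0, 0, 0, 0.37, 0, -0.15, 9.5, 0, 0, 0, 0.37, 0, -0.15, 9.5, 0, 0, 0, 0.37]
}}

```text
time: 2.2
tcp_pos: [0.472, -0.1642, 0.1266]
ee_rot: [3.139, -0.003, -0.131]
ft_force: [0.3, 1.2, -0.3]
grip_width: 0.369
```

```bash
cat > look.py <<'E'
from h import *
from bench import r
import sys
def look(tag,cams=("side","wrist")):
    s=r.state()
    for k in("time","tcp_pos","ee_rot","ft_force","grip_width"):print(k,np.round(s[k],4))
    out=[]
    for n in cams:
        c=r.camera(n);pickle.dump(c,open(f"{n}_{tag}.pkl","wb"))
        if n=="wrist": im=c["image"][100:400,120:520]
        else:
            p=proj(c,[AX[0],AX[1],.08])[0].astype(int);h,w=(75,100) if n=="side" else (60,80)
            y0=max(0,p[1]-h);x0=p[0]-w;im=cv2.resize(c["image"][y0:y0+2*h,x0:x0+2*w],(400,300),interpolation=2)
        out.append(im)
    cv2.imwrite(f"pics/{tag}.png",np.hstack(out)[:,:,::-1])
if __name__=="__main__":look(sys.argv[1],sys.argv[2:] or("side","wrist"))
E
python3 look.py p1
```

```text
time 2.2
tcp_pos [ 0.472  -0.1642  0.1266]
ee_rot [ 3.1389e+00 -2.5000e-03 -1.3070e-01]
ft_force [ 0.2635  1.2379 -0.3088]
grip_width 0.3688
```

View pics/p1.png

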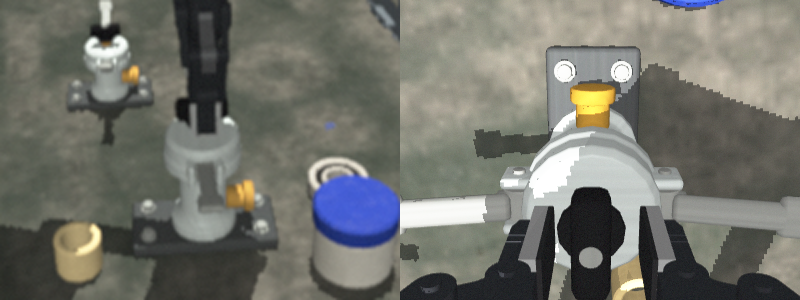

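Side and wrist views show the fingers straddling the knob, with the hub about 2 mm left of the jaw centre (hub 591, jaws 597 px). I'll shift a little and press.

>>> {"method": "move_arm", "body": {
  "deltas": [0, -0.15, 0.4, 0, 0, 0, 0.37, 0, -0.15, 0.8, 0, 0, 0, 0.37, 0, -0.15, 1.1, 0, 0, 0, 0.37, 0, -0.15, 1.4, 0, 0, 0, 0.37, 0, -0.15, 1.4, 0, 0, 0, 0.37]
}}

```text
time: 2.8
tcp_pos: [0.4715, -0.1619, 0.1112]
ee_rot: [3.14, -0.0, -0.13]
ft_force: [-0.6, 1.3, 2.0]
grip_width: 0.374
```

>>> {"method": "move_arm", "body": {
  "deltas": [0, 0.05, 0.3, 0, 0, 0, 0.37, 0, 0.05, 0.6, 0, 0, 0, 0.37, 0, 0.05, 0.9, 0, 0, 0, 0.37, 0, 0.05, 0.9, 0, 0, 0, 0.37]
}}

```text
time: 3.2
tcp_pos: [0.4716, -0.1623, 0.1021]
ee_rot: [3.14, -0.001, -0.13]
ft_force: [0.1, 0.4, 1.6]
grip_width: 0.371
```

```bash
python3 look.py p2
```

```text
time 3.2
tcp_pos [ 0.4716 -0.1623  0.1021]
ee_rot [ 3.1402e+00 -7.0000e-04 -1.3020e-01]
ft_force [0.0825 0.3601 1.5872]
grip_width 0.3709
```

View pics/p2.png

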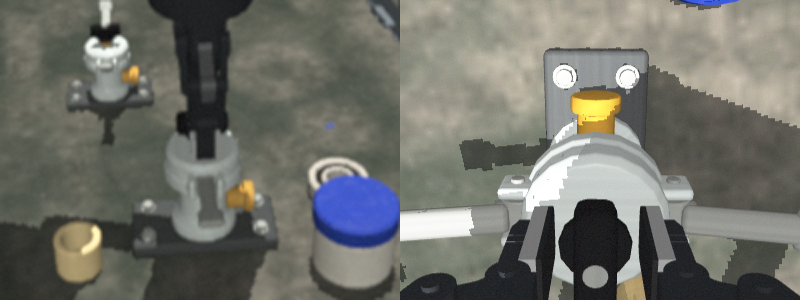

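>>> {"method": "move_arm", "body": {
  "deltas": [0, 0, 0.3, 0, 0, 0, 0.37, 0, 0, 0.6, 0, 0, 0, 0.37, 0, 0, 0.6, 0, 0, 0, 0.37]
}}

```text
time: 3.6
tcp_pos: [0.4717, -0.1627, 0.1002]
ee_rot: [3.14, 0.002, -0.13]
ft_force: [-11.6, 7.1, 25.4]
grip_width: 0.37
```

```bash
python3 look.py p3
```

```text
time 3.6
tcp_pos [ 0.4717 -0.1627  0.1002]
ee_rot [ 3.1401e+00  1.6000e-03 -1.2990e-01]
ft_force [-11.6429   7.1078  25.4319]
grip_width 0.3702
```

View pics/p3.png

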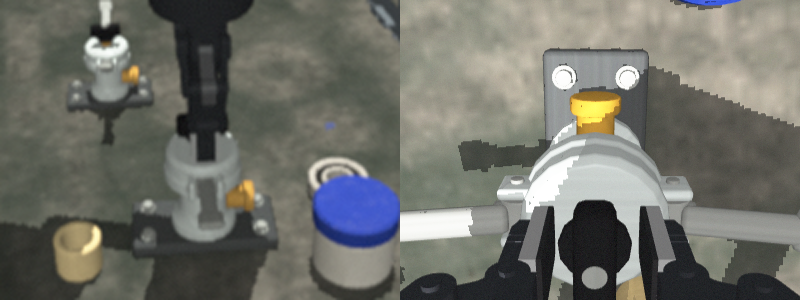

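```bash
cat > capz.py <<'E'
from h import *
import sys
def capz(c):
    P=cloud(c);x,y,z=np.moveaxis(P,-1,0);im=c["image"].astype(int)
    rr=np.hypot(x-AX[0],y-AX[1]);m=(im.min(-1)>100)&(rr<.028)&(z>.07)&(z<.11)
    h=np.histogram(z[m],bins=np.arange(.07,.112,.002));return m.sum(),np.median(z[m]),h[0]
for n in sys.argv[1:]:print(n,*capz(ld(n)))
E
python3 capz.py wrist_p1 side_p1 wrist_p2 side_p2 wrist_p3 side_p3
```

```text
wrist_p1 8354 0.10187368940946248 [   0    0    0    0    0    0    7   94  200  140  123  139  165  224
  600 2992 3665    5    0    0]
side_p1 485 0.10093108039183783 [  0   0   0   0   2   0   1   1   5   7   8  10  11  33  66 280  61   0
   0   0]
wrist_p2 9385 0.08888900145364656 [  46  211  175  158  146  170  186  448 1021 5679  408   29   87   83
   86   83   93   94   78  104]
side_p2 449 0.08780949597643575 [  0   2   5   8   6  10  24  41 157 141   7   6   6   4   5   5   5   6
   7   4]
wrist_p3 9439 0.08716105693470622 [ 196  190  161  144  178  184  388  918 5401  848   29   83   82   89
   83   93   93   90   91   98]
side_p3 441 0.08619944895284569 [  8   5  10   7  11   4  33 113 190   9   6   3   6   4   8   4   4   7
   5   4]
```

Cap top now at 0.087 in both views, with the force risen to 25 N, so the cap is home. Next I lift off, then shut the gripper and turn it 90° for the arms.

>>> {"method": "move_arm", "body": {
  "deltas": [0, 0, 0.3, 0, 0, 0, 0.37, 0, 0, 0.3, 0, 0, 0, 0.37, 0, 0, -3, 0, 0, 0, 0.37, 0, 0, -7, 0, 0, 0, 0.37, 0, 0, -9, 0, 0, 0, 0.2, 0, 0, -9, 0, 0, 0, 0, 0, 0, -9, 0, 0, 0, 0]
}}

```text
time: 4.4
tcp_pos: [0.4713, -0.1625, 0.1857]
ee_rot: [3.139, -0.0, -0.13]
ft_force: [-0.9, 0.1, 0.0]
grip_width: -0.002
```

```bash
python3 - <<'E'
from h import *
from bench import r
c=r.camera("side");c=r.camera("side");pickle.dump(c,open("side_p4.pkl","wb"))
s=r.state();print(s["tcp_pos"],s["ft_force"],s["grip_width"],tgt(s,adp(0,.087,.16),YAW+np.pi/2))
E
python3 capz.py side_p4
```

```text
[ 0.47041658 -0.16202811  0.18404231] [ 0.49588532  0.14559304 -0.7247126 ] 0.0008530147667810491 (array([ 0.05, -8.52,  2.4 ]), array([-1.000e-03,  3.000e-03, -1.571e+00]))
side_p4 541 0.08612542171077374 [  3   3   8  13  13  18  41 144 278  14   0   0   0   1   1   3   1   0
   0   0]
```

>>> {"method": "move_arm", "body": {
  "deltas": [0, -4, 1, 0, 0, -0.15, 0, 0, -8.5, 2.4, 0, 0, -0.3, 0, 0, -8.5, 2.4, 0, 0, -0.45, 0, 0, -8.5, 2.4, 0, 0, -0.6, 0, 0, -8.5, 2.4, 0, 0, -0.75, 0, 0, -8.5, 2.4, 0, 0, -0.9, 0, 0, -8.5, 2.4, 0, 0, -1.05, 0, 0, -8.5, 2.4, 0, 0, -1.2, 0, 0, -8.5, 2.4, 0, 0, -1.35, 0, 0, -8.5, 2.4, 0, 0, -1.5, 0]
}}

```text
time: 5.5
tcp_pos: [0.4813, -0.0779, 0.1598]
ee_rot: [-3.138, 0.002, 1.376]
ft_force: [0.6, -0.0, 0.4]
grip_width: 0.002
```

```bash
python3 - <<'E'
from h import *
from bench import r
s=r.state();print(s["tcp_pos"],s["ee_rot"],tgt(s,adp(0,.087,.105),YAW+np.pi/2))
E
```

```text
[ 0.48134187 -0.07789268  0.15978522] [-3.13837717e+00  1.61512247e-03  1.37594843e+00] (array([0.04, 0.07, 5.48]), array([-0.003,  0.002, -0.065]))
```

>>> {"method": "move_arm", "body": {
  "deltas": [0, 0, 3, 0, 0, -0.065, 0, 0, 0, 5.5, 0, 0, -0.065, 0, 0, 0, 6.6, 0, 0, -0.065, 0, 0.1, 0, 7.7, 0, 0, -0.065, 0, 0.1, 0, 7.7, 0, 0, -0.065, 0]
}}

```text
time: 6.0
tcp_pos: [0.4817, -0.0771, 0.0833]
ee_rot: [-3.139, 0.002, 1.435]
ft_force: [0.1, -0.7, 0.8]
grip_width: 0.001
```

```bash
python3 look.py q1 side top
```

```text
time 6.0
tcp_pos [ 0.4817 -0.0771  0.0833]
ee_rot [-3.1391e+00  1.7000e-03  1.4349e+00]
ft_force [ 0.1177 -0.7335  0.8223]
grip_width 0.0011
```

View pics/q1.png

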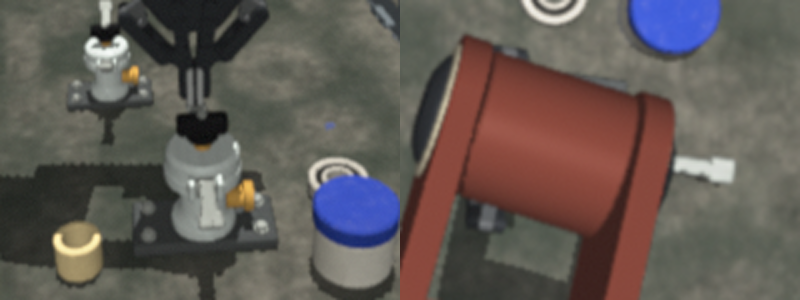

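```bash
python3 look.py q1b wrist
```

```text
time 6.1
tcp_pos [ 0.4829 -0.0775  0.0853]
ee_rot [3.1408e+00 2.2000e-03 1.4348e+00]
ft_force [ 0.7099 -0.1315  0.0832]
grip_width 0.002
```

View pics/q1b.png

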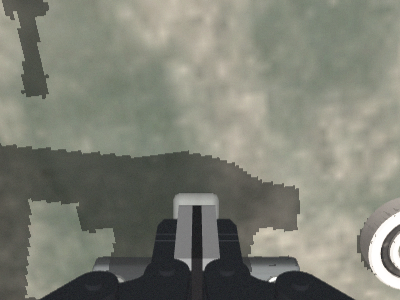

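>>> {"method": "move_arm", "body": {
  "deltas": [-0.1, 0, 0.6, 0, 0, 0, 0, -0.2, 0, 1.2, 0, 0, 0, 0, -0.5, 0, 1.7, 0, 0, 0, 0, -0.7, 0, 2.2, 0, 0, 0, 0, -0.9, 0, 2.5, 0, 0, 0, 0, -1.1, 0, 2.8, 0, 0, 0, 0, -1.1, 0, 2.8, 0, 0, 0, 0]
}}

```text
time: 6.85
tcp_pos: [0.4807, -0.0885, 0.0566]
ee_rot: [-3.141, 0.002, 1.435]
ft_force: [0.6, 0.3, -0.2]
grip_width: 0.001
```

```bash
python3 look.py q2 side wrist
```

```text
time 6.85
tcp_pos [ 0.4807 -0.0885  0.0566]
ee_rot [-3.1407e+00  2.0000e-03  1.4345e+00]
ft_force [ 0.631   0.2562 -0.1627]
grip_width 0.0011
```

View pics/q2.png

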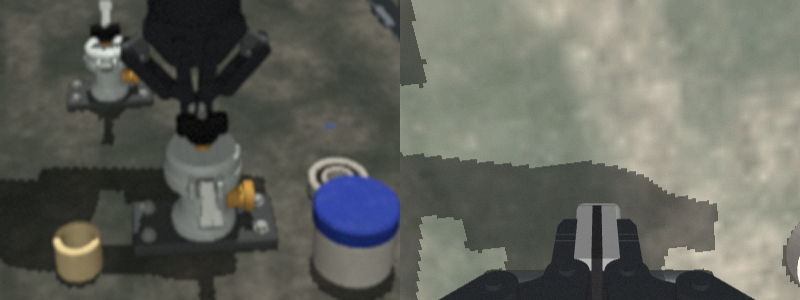

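>>> {"method": "move_arm", "body": {
  "deltas": [0.3, 0, -5, 0, 0, 0, 0, 0, 0, -10, 0, 0, 0, 0, -2, 0, -11, 0, 0, 0, 0, -7, 0, -11, 0, 0, 0, 0, -12, 0, -11, 0, 0, 0, 0, -16.4, 0, -11, 0, 0, 0, 0, -16.4, 0, -11, 0, 0, 0, 0, -16.4, 0, -11, 0, 0, 0, 0]
}}

```text
time: 7.75
tcp_pos: [0.4581, -0.251, 0.1668]
ee_rot: [-3.14, 0.001, 1.433]
ft_force: [0.2, -0.7, -0.9]
grip_width: 0.003
```

```bash
python3 look.py q3 top side; python3 - <<'E'
from h import *
t=ld("top_q3");P=cloud(t);x,y,z=np.moveaxis(P,-1,0)
c,s=np.cos(YAW),np.sin(YAW);a=(x-AX[0])*c+(y-AX[1])*s;b=-(x-AX[0])*s+(y-AX[1])*c
m=(abs(a)<.005)&(b>.03)&(b<.12);o=np.argsort(b[m]);print(np.c_[b[m][o],z[m][o]][::4].round(3).tolist())
E
```

```text
time 7.75
tcp_pos [ 0.4581 -0.251   0.1668]
ee_rot [-3.1401e+00  1.0000e-03  1.4327e+00]
ft_force [ 0.1843 -0.744  -0.9239]
grip_width 0.0029
[[0.031, 0.08], [0.031, 0.077], [0.033, 0.079], [0.034, 0.081], [0.035, 0.082], [0.036, 0.08], [0.037, 0.075], [0.038, 0.078], [0.039, 0.074], [0.041, 0.074], [0.042, 0.073], [0.043, 0.074], [0.044, 0.065], [0.045, 0.067], [0.046, 0.068], [0.047, 0.069], [0.048, 0.064], [0.049, 0.064], [0.05, 0.062], [0.052, 0.058], [0.053, 0.058], [0.054, 0.06], [0.055, 0.06], [0.056, 0.056], [0.057, 0.052], [0.058, 0.053], [0.06, 0.052], [0.061, 0.045], [0.062, 0.056], [0.063, 0.048], [0.065, 0.046], [0.066, 0.043], [0.067, 0.044], [0.068, 0.045], [0.069, 0.04], [0.07, 0.039], [0.071, 0.04], [0.073, 0.035], [0.074, 0.034], [0.074, 0.0], [0.075, 0.033], [0.076, 0.027], [0.076, 0.002], [0.078, 0.002], [0.079, 0.005], [0.08, -0.001], [0.082, 0.001], [0.084, 0.003], [0.085, 0.002], [0.087, 0.005], [0.088, -0.002], [0.089, -0.001], [0.091, 0.003], [0.092, -0.001], [0.094, 0.0], [0.096, -0.0], [0.097, 0.003], [0.098, 0.002], [0.1, 0.0], [0.101, 0.002], [0.103, -0.0], [0.104, 0.002], [0.106, -0.0], [0.107, 0.001], [0.109, 0.001], [0.11, 0.002], [0.112, 0.004], [0.114, 0.003], [0.115, 0.002], [0.116, -0.006], [0.118, 0.001], [0.119, -0.001]]
```

View pics/q3.png

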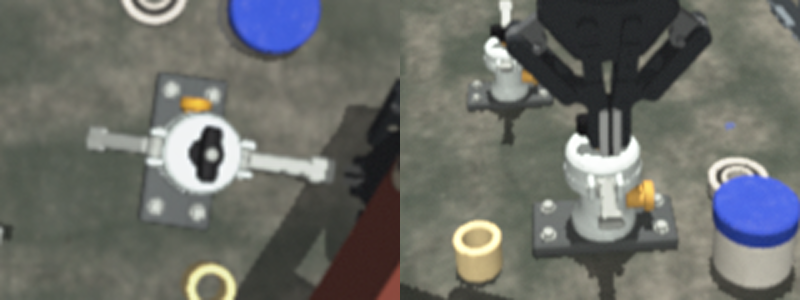

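Top cloud: left arm at about 0.85 rad below level (joint ≈1.30). Next, the right arm on the mirrored path, stopping to check on the way.

>>> {"method": "move_arm", "body": {
  "deltas": [0, 0, 4, 0, 0, 0, 0, 0, 0, 6.5, 0, 0, 0, 0, 0, 0, 8.3, 0, 0, 0, 0, 0.2, 0, 9.5, 0, 0, 0, 0, 0.7, 0, 10.5, 0, 0, 0, 0, 1.4, 0, 11.4, 0, 0, 0, 0, 1.4, 0, 11.4, 0, 0, 0, 0]
}}

```text
time: 8.55
tcp_pos: [0.4607, -0.2353, 0.0523]
ee_rot: [-3.141, 0.0, 1.436]
ft_force: [0.8, 0.1, 1.1]
grip_width: 0.002
```

```bash
python3 look.py q4 side top
```

```text
time 8.55
tcp_pos [ 0.4607 -0.2353  0.0523]
ee_rot [-3.1411e+00  4.0000e-04  1.4358e+00]
ft_force [0.7546 0.1312 1.098 ]
grip_width 0.0017
```

View pics/q4.png

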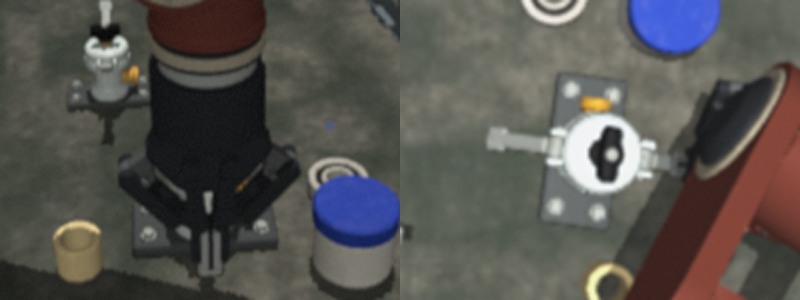

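>>> {"method": "move_arm", "body": {
  "deltas": [0.5, 0, 0.35, 0, 0, 0, 0, 0.95, 0, 0.7, 0, 0, 0, 0, 1.4, 0, 0.9, 0, 0, 0, 0, 1.8, 0, 1.0, 0, 0, 0, 0, 1.8, 0, 1.0, 0, 0, 0, 0]
}}

```text
time: 9.15
tcp_pos: [0.4634, -0.2185, 0.0432]
ee_rot: [3.141, 0.001, 1.435]
ft_force: [0.2, -1.1, -0.6]
grip_width: -0.002
```

>>> {"method": "move_arm", "body": {
  "deltas": [0.2, 0, 0, 0, 0, 0, 0, 0.4, 0, 0, 0, 0, 0, 0, 0.4, 0, 0, 0, 0, 0, 0]
}}

```text
time: 9.45
tcp_pos: [0.4635, -0.2165, 0.0432]
ee_rot: [3.141, 0.006, 1.435]
ft_force: [-0.4, -9.6, -4.4]
grip_width: 0.002
```

```bash
python3 look.py q5 side wrist
```

```text
time 9.45
tcp_pos [ 0.4635 -0.2165  0.0432]
ee_rot [3.1413 0.0057 1.4355]
ft_force [-0.4019 -9.5503 -4.3684]
grip_width 0.0018
```

View pics/q5.png

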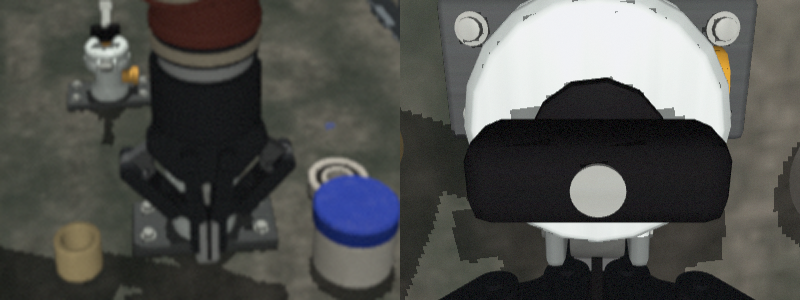

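>>> {"method": "move_arm", "body": {
  "deltas": [0.2, 0, 0, 0, 0, 0, 0, 0.2, 0, 0, 0, 0, 0, 0]
}}

```text
time: 9.75
tcp_pos: [0.4636, -0.2162, 0.0432]
ee_rot: [3.141, 0.009, 1.436]
ft_force: [-1.1, -15.5, -6.2]
grip_width: -0.002
```

>>> {"method": "move_arm", "body": {
  "deltas": [-3, 0, -1, 0, 0, 0, 0, -4, 0, -5.5, 0, 0, 0, 0, -4, 0, -10, 0, 0, 0, 0, -1, 0, -12, 0, 0, 0, 0, 4, 0, -12, 0, 0, 0, 0, 9, 0, -12, 0, 0, 0, 0, 13.7, 0, -12, 0, 0, 0, 0, 13.7, 0, -12, 0, 0, 0, 0, 13.7, 0, -12, 0, 0, 0, 0]
}}

```text
time: 10.65
tcp_pos: [0.4823, -0.0758, 0.1629]
ee_rot: [-3.141, 0.001, 1.438]
ft_force: [-0.9, -0.5, 0.2]
grip_width: 0.0
```

```bash
python3 look.py q6 top side; python3 - <<'E'
from h import *
from bench import r
print(tgt(r.state(),adp(0,.088,.10),YAW+np.pi/2))
E
```

```text
time 10.65
tcp_pos [ 0.4823 -0.0758  0.1629]
ee_rot [-3.1409e+00  1.1000e-03  1.4376e+00]
ft_force [-0.9309 -0.5274  0.1625]
grip_width 0.0001
(array([ 0.09, -0.05,  6.3 ]), array([-0.   ,  0.002, -0.007]))
```

View pics/q6.png

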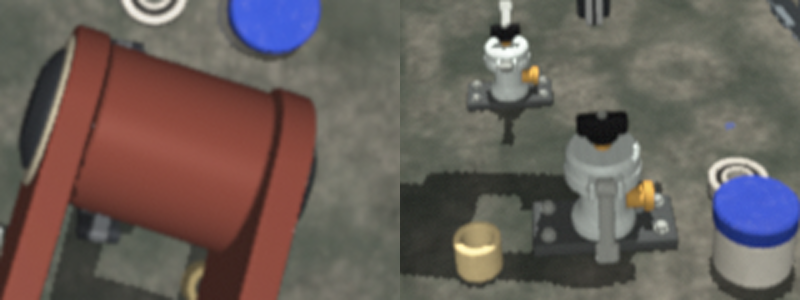

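>>> {"method": "move_arm", "body": {
  "deltas": [0, 0, 4, 0, 0, 0, 0, 0, 0, 8, 0, 0, 0, 0, -0.3, 0, 9.5, 0, 0, 0, 0, -0.7, 0, 10.2, 0, 0, 0, 0, -1.4, 0, 11, 0, 0, 0, 0, -1.9, 0, 11.4, 0, 0, 0, 0, -2.3, 0, 11.7, 0, 0, 0, 0, -2.7, 0, 11.9, 0, 0, 0, 0, -3.1, 0, 12, 0, 0, 0, 0, -3.1, 0, 12, 0, 0, 0, 0]
}}

```text
time: 11.75
tcp_pos: [0.4787, -0.1073, 0.0436]
ee_rot: [3.141, -0.001, 1.434]
ft_force: [-1.0, 7.9, 1.0]
grip_width: -0.004
```

>>> {"method": "move_arm", "body": {
  "deltas": [-0.2, 0, 0, 0, 0, 0, 0, -0.35, 0, 0, 0, 0, 0, 0, -0.35, 0, 0, 0, 0, 0, 0]
}}

```text
time: 12.05
tcp_pos: [0.4786, -0.108, 0.0434]
ee_rot: [3.141, -0.007, 1.433]
ft_force: [0.5, 17.3, 2.6]
grip_width: -0.0
```

```bash
python3 look.py q7 side wrist
```

```text
time 12.05
tcp_pos [ 0.4786 -0.108   0.0434]
ee_rot [ 3.1409 -0.0071  1.4333]
ft_force [ 0.5135 17.257   2.6056]
grip_width -0.0004
```

View pics/q7.png

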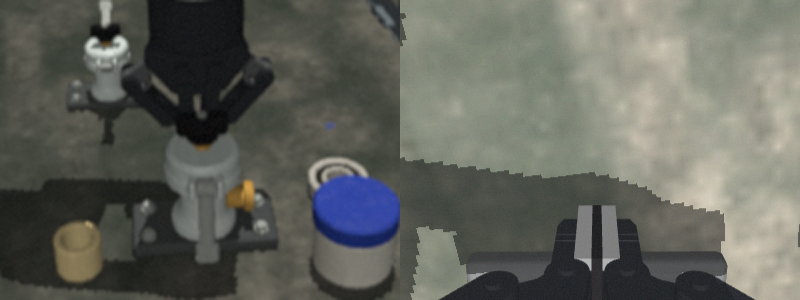

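Both arms met their stops: TCP y −0.1080 and −0.2162, rigid on further push. Their midpoint refines the axis to y ≈ −0.162. I retreat, turn back and look.

>>> {"method": "move_arm", "body": {
  "deltas": [3, 0, -1, 0, 0, 0, 0, 4, 0, -5.5, 0, 0, 0, 0, 4, 0, -10, 0, 0, 0.15, 0, 2, 0, -14.5, 0, 0, 0.3, 0.2, -1, 0, -14.5, 0, 0, 0.45, 0.4, -4, 0, -14.5, 0, 0, 0.6, 0.4, -5.3, 0, -14.5, 0, 0, 0.75, 0.4, -5.3, 0, -14.5, 0, 0, 0.9, 0.4, -5.3, 0, -14.5, 0, 0, 1.05, 0.4, -5.3, 0, -14.5, 0, 0, 1.2, 0.4]
}}

```text
time: 13.15
tcp_pos: [0.4715, -0.1652, 0.1894]
ee_rot: [3.136, -0.002, 0.228]
ft_force: [0.6, -0.3, 0.1]
grip_width: 0.397
```

```bash
sed -i 's/AX=np.array.*/AX=np.array([.4709,-.1620]);YAW=-.13/' h.py; python3 - <<'E'
from h import *
from bench import r
print(tgt(r.state(),adp(0,0,.185)))
E
```

```text
(array([ 0.02, -0.33,  0.44]), array([ 0.005, -0.003,  0.358]))
```

>>> {"method": "move_arm", "body": {
  "deltas": [0, -0.3, 0.4, 0, 0, 0.15, 0.4, 0, -0.3, 0.4, 0, 0, 0.3, 0.4, 0, -0.3, 0.4, 0, 0, 0.36, 0.4, 0, -0.3, 0.4, 0, 0, 0.36, 0.4, 0, -0.3, 0.4, 0, 0, 0.36, 0.4]
}}

```text
time: 13.65
tcp_pos: [0.4706, -0.1615, 0.185]
ee_rot: [3.138, -0.002, -0.124]
ft_force: [0.2, -0.3, -0.4]
grip_width: 0.405
```

```bash
python3 look.py s1 side wrist;python3 capz.py side_s1 wrist_s1; python3 - <<'E'
from h import *
w=ld("wrist_s1")
P=cloud(w);x,y,z=np.moveaxis(P,-1,0);im=w["image"].astype(int)
m=(im.max(-1)<70)&(np.hypot(x-.471,y+.163)<.035)&(z>.108)&(z<.125);print("knob",m.sum(),cv2.minAreaRect(P[m][:,:2].astype(np.float32)),np.percentile(z[m],[50,95]))
from bench import r
s=r.state();print(s["tcp_pos"],s["ee_rot"],tgt(s,adp(0,0,.118)))
E
```

```text
time 13.65
tcp_pos [ 0.4706 -0.1615  0.185 ]
ee_rot [ 3.1383e+00 -2.2000e-03 -1.2390e-01]
ft_force [ 0.157  -0.3319 -0.4166]
grip_width 0.4045
side_s1 436 0.08652193511537283 [  1   0   0   0   0   0  13 118 285  12   0   0   0   2   1   3   1   0
   0   0]
wrist_s1 5299 0.08725428845576465 [  61   83   49   57   52   54  170  476 3372  881    0    0    0    7
    7    5   12   11    2    0]
knob 1803 ((0.470166951417923, -0.1625784933567047), (0.01403354573994875, 0.03911420702934265), 82.2402114868164) [0.11588616 0.11725055]
[ 0.47037743 -0.16130508  0.18472229] [ 3.13887776e+00 -1.46270505e-03 -1.24364377e-01] (array([0.05, 0.04, 6.67]), array([ 0.003, -0.001,  0.006]))
```

View pics/s1.png

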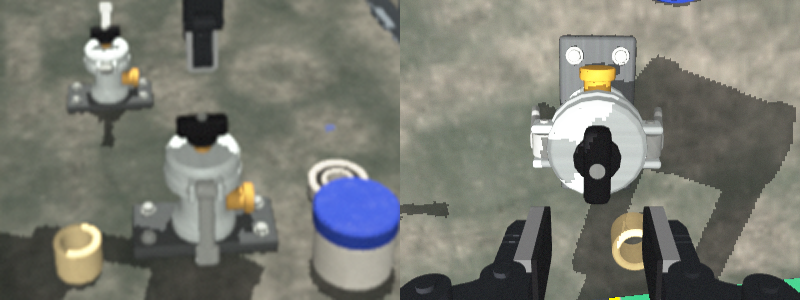

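Wrist view: both arms hanging, cap home (top at 0.087), knob bar centred at about (0.4702, −0.1626) along adapter x. I descend and grip the bar above its flange.

>>> {"method": "move_arm", "body": {
  "deltas": [0, 0.05, 3, 0, 0, 0, 0.4, 0, 0.08, 5.5, 0, 0, 0, 0.4, 0, 0.08, 6.7, 0, 0, 0, 0.4, 0, 0.08, 6.7, 0, 0, 0, 0.4, 0, 0.08, 6.7, 0, 0, 0, 0, 0, 0.08, 6.7, 0, 0, 0, 0, 0, 0.08, 6.7, 0, 0, 0, 0, 0, 0.08, 6.7, 0, 0, 0, 0]
}}

```text
time: 14.55
tcp_pos: [0.4709, -0.162, 0.1188]
ee_rot: [3.139, -0.003, -0.125]
ft_force: [-0.1, 1.4, 3.3]
grip_width: 0.14
```

```bash
python3 look.py s2 side wrist
```

```text
time 14.55
tcp_pos [ 0.4709 -0.162   0.1188]
ee_rot [ 3.1394e+00 -2.7000e-03 -1.2520e-01]
ft_force [-0.0944  1.3671  3.2624]
grip_width 0.1395
```

View pics/s2.png

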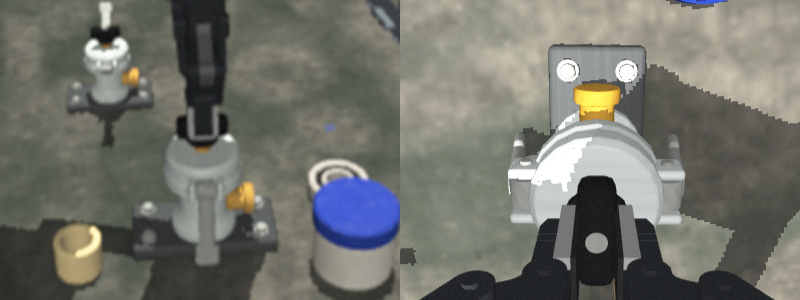

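Gripped (opening 0.14, so the 14 mm bar is between the pads). Now push down.

>>> {"method": "move_arm", "body": {
  "deltas": [0, 0, 0.3, 0, 0, 0, 0, 0, 0, 0.6, 0, 0, 0, 0, 0, 0, 0.8, 0, 0, 0, 0, 0, 0, 0.8, 0, 0, 0, 0]
}}

```text
time: 15.05
tcp_pos: [0.4712, -0.1622, 0.1126]
ee_rot: [3.14, -0.002, -0.125]
ft_force: [-6.7, 4.8, 19.4]
grip_width: 0.143
```

>>> {"method": "move_arm", "body": {
  "deltas": [0, 0, 0, 0, 0, 0.14, 0, 0, 0, 0, 0, 0, 0.28, 0, 0, 0, 0, 0, 0, 0.42, 0, 0, 0, 0, 0, 0, 0.56, 0, 0, 0, 0, 0, 0, 0.7, 0, 0, 0, 0, 0, 0, 0.84, 0, 0, 0, 0, 0, 0, 0.98, 0, 0, 0, 0, 0, 0, 1.12, 0, 0, 0, 0, 0, 0, 1.24, 0, 0, 0, 0, 0, 0, 1.24, 0]
}}

```text
time: 16.05
tcp_pos: [0.4711, -0.162, 0.1126]
ee_rot: [-3.141, -0.002, -1.367]
ft_force: [-5.5, 6.4, 19.8]
grip_width: 0.142
```

```bash
python3 look.py s3 side wrist; python3 -c "
from bench import r
s=r.state();print(s['torque'],s['qpos'])"
```

```text
time 16.05
tcp_pos [ 0.4711 -0.162   0.1126]
ee_rot [-3.1406e+00 -2.3000e-03 -1.3667e+00]
ft_force [-5.5411  6.3974 19.7623]
grip_width 0.142
[1.04616366 1.20529707 0.04819564] [-4.80148481e-01 -1.33817566e-01  2.02417392e+00 -1.17506068e-03
  1.24903319e+00  2.45585724e+00]
```

View pics/s3.png

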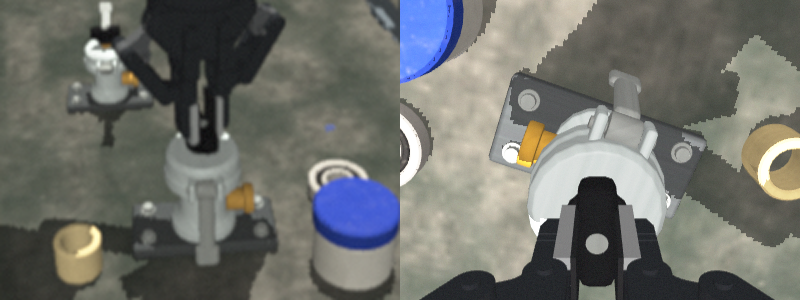

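Knob has followed the full 1.24 rad. A bit more brings it to the stop. Then I ease the push, open and lift.

>>> {"method": "move_arm", "body": {
  "deltas": [0, 0, 0, 0, 0, 0.08, 0, 0, 0, 0, 0, 0, 0.08, 0, 0, 0, -0.3, 0, 0, 0.07, 0, 0, 0, -0.3, 0, 0, 0.07, 0.2, 0, 0, -0.3, 0, 0, 0.07, 0.4, 0, 0, -0.3, 0, 0, 0.07, 0.4, 0, 0, -2.5, 0, 0, 0.07, 0.4, 0, 0, -6, 0, 0, 0.07, 0.4, 0, 0, -9, 0, 0, 0.07, 0.4, 0, 0, -9, 0, 0, 0.07, 0.4]
}}

```text
time: 17.15
tcp_pos: [0.4723, -0.1631, 0.2041]
ee_rot: [-3.135, -0.007, -1.435]
ft_force: [0.6, 0.4, 0.6]
grip_width: 0.397
```

```bash
python3 look.py s4 side wrist;python3 capz.py side_s4 wrist_s4; python3 - <<'E'
from h import *
for n in("wrist_s4","side_s4"):
    w=ld(n)
    P=cloud(w);x,y,z=np.moveaxis(P,-1,0);im=w["image"].astype(int)
    m=(im.max(-1)<70)&(np.hypot(x-.471,y+.163)<.035)&(z>.103)&(z<.125);print("knob",m.sum(),cv2.minAreaRect(P[m][:,:2].astype(np.float32)),np.percentile(z[m],[50,95]))
    print(np.c_[x[m],y[m]].std(0), np.degrees(np.arctan2(*np.linalg.svd(np.c_[x[m],y[m]]-np.c_[x[m],y[m]].mean(0),full_matrices=False)[2][0][::-1])))
E
```

```text
time 17.15
tcp_pos [ 0.4723 -0.1631  0.2041]
ee_rot [-3.1349 -0.0072 -1.4353]
ft_force [0.6125 0.391  0.6413]
grip_width 0.397
side_s4 442 0.08643141259206188 [  0   0   0   0   1   0  16 117 281   9   0   2   5   2   3   2   0   0
   1   3]
wrist_s4 4172 0.08735108647039219 [  11   16    4    3    7    7   72  300 2988  713    1    7   15    5
    4    2    0    0    6   11]
knob 1495 ((0.4693082273006439, -0.16328467428684235), (0.01368503738194704, 0.03908267989754677), 7.477931022644043) [0.11145349 0.11288978]
[0.00430466 0.01174877] 98.08342316359082
knob 136 ((0.4701198935508728, -0.16688087582588196), (0.011926244013011456, 0.03771141543984413), 6.985353946685791) [0.11003313 0.11196681]
[0.0038638  0.01120676] -79.11457057010954
```

View pics/s4.png

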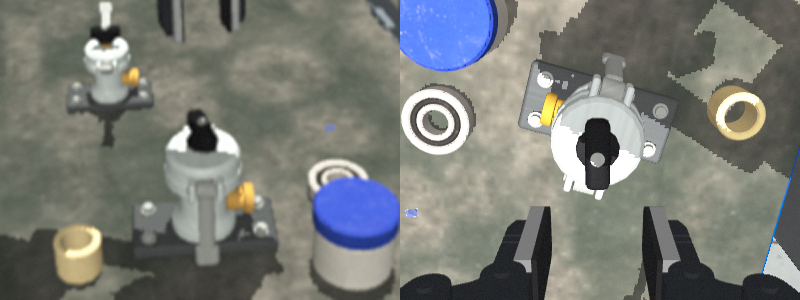

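Knob turned about 75° (1.30 rad), its top 4.4 mm lower, and it stays down. I move aside for a final check of the left arm and the loose parts.

>>> {"method": "move_arm", "body": {
  "deltas": [-2, 0, -4, 0, 0, 0, 0.4, -6, 0, -6, 0, 0, 0, 0.4, -10, 0, -6, 0, 0, 0, 0.4, -14, 0, -6, 0, 0, 0, 0.4, -18, 0, -6, 0, 0, 0, 0.4, -22, 0, -6, 0, 0, 0, 0.4, -22, 0, -6, 0, 0, 0, 0.4, -22, 0, -6, 0, 0, 0, 0.4]
}}

```text
time: 18.05
tcp_pos: [0.4395, 0.0569, 0.2568]
ee_rot: [3.138, -0.002, -1.433]
ft_force: [0.8, 1.2, -0.4]
grip_width: 0.399
```

```bash
python3 look.py f top side; python3 - <<'E'
from h import *
t=ld("top_f");P=cloud(t);x,y,z=np.moveaxis(P,-1,0)
ax=np.array([.4706,-.1635]);c,s=np.cos(YAW),np.sin(YAW);a=(x-ax[0])*c+(y-ax[1])*s;b=-(x-ax[0])*s+(y-ax[1])*c
for g in(1,-1):
    m=(abs(a)<.012)&(g*b>.033)&(g*b<.1)&(z>.006);print("side",g,"max reach",np.sort(g*b[m])[-6:].round(4))
im=t["image"]
for n,(u,v),h in(("bear",(413.5,207),.015),("jar",(462,214.5),.06),("bush",(436.5,326),.03)):
    d=cv2.absdiff(ld("top0")["image"],im)[int(v)-20:int(v)+20,int(u)-20:int(u)+20];print(n,d.mean())
E
```

```text
time 18.05
tcp_pos [0.4395 0.0569 0.2568]
ee_rot [ 3.1383e+00 -2.0000e-03 -1.4331e+00]
ft_force [ 0.8021  1.2491 -0.3919]
grip_width 0.3993
side 1 max reach [0.0464 0.0467 0.0468 0.0468 0.0803 0.0875]
side -1 max reach [0.0392 0.0403 0.0408 0.0411 0.0782 0.0798]
bear 3.796875
jar 3.2575
bush 3.3629166666666666
```

View pics/f.png

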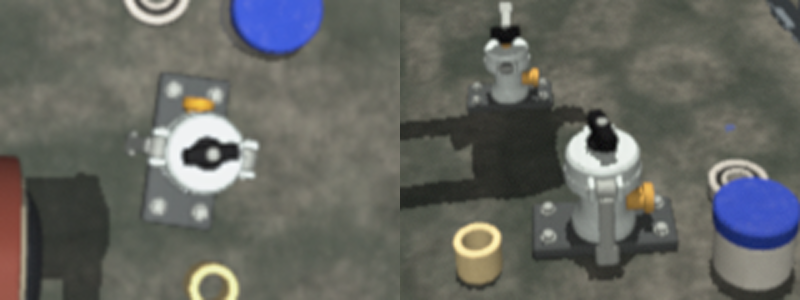

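```bash
python3 - <<'E'
from h import *
t=ld("top_f");print(proj(t,adp(0,.045,.02)))
cv2.imwrite("pics/g.png",cv2.resize(t["image"][245:300,395:465],None,fx=8,fy=8,interpolation=2)[:,:,::-1])
P=cloud(t)
for v in range(262,276,2):print(v,[int(1000*P[v,u,2]) for u in range(403,424)])
E
```

```text
[[401.48574823 267.74014945]]
262 [3, 2, -1, 0, -2, 4, 1, 0, 0, 10, 14, 73, 76, 77, 63, 71, 75, 83, 84, 86, 85]
264 [23, 27, 28, 0, -3, 0, 0, 0, 69, 78, 80, 79, 78, 82, 82, 85, 87, 85, 86, 89, 86]
266 [26, 33, 39, 46, 51, 58, 64, 66, 76, 79, 80, 84, 79, 78, 77, 83, 85, 86, 86, 85, 88]
268 [29, 40, 45, 49, 57, 64, 69, 70, 75, 77, 82, 79, 82, 79, 85, 85, 90, 87, 87, 87, 90]
270 [30, 36, 40, 47, 58, 63, 67, 73, 78, 78, 80, 78, 79, 79, 85, 87, 83, 88, 88, 84, 90]
272 [28, 27, 0, 1, 3, -4, 67, 72, 75, 77, 79, 78, 83, 81, 82, 87, 88, 89, 88, 86, 98]
274 [2, 1, 0, 2, 4, 2, 2, 72, 82, 79, 76, 82, 73, 74, 86, 85, 87, 85, 88, 88, 89]
```

View pics/g.png

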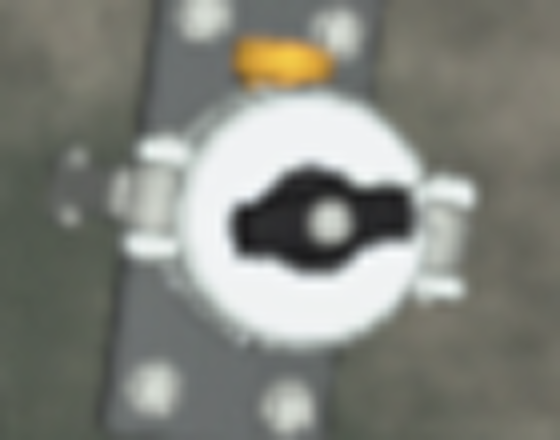

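```bash
python3 - <<'E'
from h import *
P=cloud(ld("top_f"));Q=P[266:271,402:409].reshape(-1,3);Q=Q[(Q[:,2]>.02)&(Q[:,2]<.068)]
b=-(Q[:,0]-.4706)*np.sin(YAW)+(Q[:,1]+.1635)*np.cos(YAW)
f=np.polyfit(Q[:,2],b,1);print(f,"joint est",.45+np.pi/2+np.arctan(f[0]))
from bench import r
r.close_job()
E
```

```text
[-0.11999601  0.04837325] joint est 1.9013713294559929
the job is handed in; nothing more can be done
```

The coupling is closed and the vent is shut. I handed the job in at about 18 s of the 72 s allowed, and no verdict was reported.

**What I did:** I worked on the larger of the two adapters. I straddled the knob and pressed the cap itself home with both arms still up. Then I brought the left arm to about 1.3 rad, the right to its stop, and the left to its stop. Last, I gripped the wing knob, pushed it down 6 mm, turned it clockwise to about 1.3 rad, let go and backed off.

**Last checks:**
- **Cap:** its top stands at 0.087 m in both the side and wrist views (0.1015 m before), so it is home.
- **Left arm:** measured at about 1.90 rad in the final top view, which is its stop.
- **Right arm:** it hit a hard stop at about 15 N and hangs down in the pictures, but I did not measure its angle separately.
- **Knob:** after release it is turned about 75° (1.3 rad) and sits 4.4 mm lower.
- **Bearing, jar and bushing:** the top view shows them unchanged from the start.
- **Gripper:** it stands clear of everything.

One disagreement: the cameras put the cap's axis about 2 mm further right (-y) than the tool did when it touched the arms. I used the touch value for gripping the knob.

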